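Close down the glue-up bench

TASK

Close down the glue-up bench: first flip the glue warmer's red toggle switch off, all the way over away from the robot; then lift the glue pot off the warmer by its handle, keep it upright, and stand it wholly on the round cork mat. Also slide every scraper lying on the bench, blade first, into a slot of the slanted rack (any slots, before or after) and push it fully home, leaving the other things on the bench where they are.

Things in the scene. Friction and masses are not known exactly. Their poses are not given: they have to be found in the camera images.
- scraper_red: Glue scraper with a dark red handle, 100 g, flat on the bench at the start (may be absent). Handle: straight bar 84 long x 20 wide x 22 high. From its front end a flat steel blade 64 long x 32 wide x 4 thick, underside flush with the handle's. Origin: on the underside below the handle's middle. x to the blade tip (handle -42 to +42, blade +42 to +106), z up from the underside.
- scraper_pale: Glue scraper with a pale cream handle, 100 g, flat on the bench at the start (may be absent). Handle: straight bar 84 long x 20 wide x 22 high. From its front end a flat steel blade 64 long x 32 wide x 4 thick, underside flush with the handle's. Origin: on the underside below the handle's middle. x to the blade tip (handle -42 to +42, blade +42 to +106), z up from the underside.
- scraper_black: Glue scraper with a black handle, 100 g, flat on the bench at the start (may be absent). Handle: straight bar 84 long x 20 wide x 22 high. From its front end a flat steel blade 64 long x 32 wide x 4 thick, underside flush with the handle's. Origin: on the underside below the handle's middle. x to the blade tip (handle -42 to +42, blade +42 to +106), z up from the underside.
- scraper_green: Glue scraper with a green handle, 100 g, flat on the bench at the start (may be absent). Handle: straight bar 84 long x 20 wide x 22 high. From its front end a flat steel blade 64 long x 32 wide x 4 thick, underside flush with the handle's. Origin: on the underside below the handle's middle. x to the blade tip (handle -42 to +42, blade +42 to +106), z up from the underside.
- rack: Fixed wooden scraper rack, 230 wide, that carries the sloping bed. Origin at bench level below the slot mouths; x points the way the mouths face, away from the robot and to its right. The bed is a floor board with a cover board above it, making four side-by-side slots that dip 30 degrees towards the robot.
- bed: Rack's bed. Origin: floor board's upper face, middle of the row of mouths, 56 above the bench. x out of the slots, 30 degrees upward; y along the row; z square to the floor. Slots 40 wide, 8 high (z 0 to 8), end wall at x = -56. Cover at z 8 to 18, x -66 to 0; floor goes on uncovered as a lip to x = +25. A scraper fully home: on the floor, tip at the end wall, origin at x = +50, z = 0.
- slot0 (a point): Middle of the mouth of slot 0, on the floor board, at y = -81 in the bed's frame (slots 54 apart).
- slot1 (a point): Middle of the mouth of slot 1, on the floor board, at y = -27 in the bed's frame (slots 54 apart).
- slot2 (a point): Middle of the mouth of slot 2, on the floor board, at y = 27 in the bed's frame (slots 54 apart).
- slot3 (a point): Middle of the mouth of slot 3, on the floor board, at y = 81 in the bed's frame (slots 54 apart).
- pot: Lidded aluminium glue pot with a red band, 0.35 to 0.65 kg, 94 diameter at the lid, 76 high, on the warmer's steel plate at the start. Origin: centre of its underside, z up. Above it a rigid dark wooden handle bar along its y, 14 x 14, 88 long, its middle 115 above the underside, on two thin steel uprights at y = +/-41; 32 free between lid and bar.
- pot_grip (a point): Middle of the pot's handle bar.
- mat: Round cork mat, 150 diameter, 5 thick, fixed on the bench. Origin: centre of its underside; top at 5.
- warmer: Fixed glue warmer: green box 165 x 165 x 60 centred at y = -38 with a 150 x 150 steel plate on top (plate top at 64), and a grey step 20 high at y = 43 to 123 that carries the switch. Origin: bench level, z up, x away from the robot as a rule.
- switch (a joint): Toggle lever of the warmer: hinge along the warmer's y, 42 above the bench at warmer x = 0, y = 83. 0 = on, leaning 0.5 rad to the warmer's -x (towards the robot); 1.0 = off, leaning 0.5 rad to its +x. Turns lightly (about 1 N at the ball) and stays where it is left. Rod 10 thick.
- switch_tip (a point): Centre of the red ball (26 diameter) at the lever's end, 80 from the hinge.
- sanding_block: Bystander: cork sanding block 90 x 50 x 32; origin centre of underside.
- glue_bottle: Bystander: yellow bottle, 56 diameter, 150 high; origin centre of underside.
- tape_roll: Bystander: grey plastic ring 100 diameter, 50 high; origin centre of underside.
- offcut: Bystander: wooden offcut 50 x 30 x 25; origin centre of underside.
Mind the look-alikes: they are no part of the job. There is more than one size of the mat; the job needs the largest.

How it is judged:
By the outcome, as a careful person would: the job done as asked, in the order asked, and still so for the second after the job is handed in, with the robot touching nothing.
Of scraper_red, scraper_pale, scraper_black, scraper_green only 3 to 4 are there at a start; the rules pass over those that are not, and their reading is None.
At some moment in a run one of scraper_red, scraper_pale, scraper_black, scraper_green, pot may be knocked a few centimetres aside while the robot is not near it.
It also fails if it takes over 210 s, if anything falls off the work surface, if the arm or the gripper's body presses on something with over 40 N, if the wrist force passes 120 N, or if a joint passes its speed limit or range.

ROBOT

A 7-joint arm with a two-finger parallel gripper is mounted at the origin on the work surface. World frame = base frame: x ahead of the robot, y to its left, z up, the work surface at z = 0. Lengths are in m, angles in rad, forces in N, time in s.
With the tool pointing down it reaches from about 0.425 to 0.825 m from the base axis. Payload 3.6 kg.
Tool frame: the origin (TCP) lies where the fingers leave the gripper's body, on its centre line; the fingertips stand 73 mm ahead of it and the grasp point (between the pads) lies 54 mm ahead of it; x points along the fingers, y is the direction in which the jaws open and shut, and the axes are right-handed (so a half turn about x gives the same grasp; the last joint's range is limited). The gripper opens to 85 mm and grips with 20 to 120 N. Pads are 22 mm wide; open, the fingers measure 114 mm over their backs; the gripper's body (76 mm by 85 mm) begins 54 mm behind the grasp point. The pads swing forward as they close: fully open they stand 13 mm farther back than shut.
Start: joints at [1.161, 0.615, -0.013, 1.423, 0.008, 1.103, -0.04], TCP at [0.243, -0.603, 0.304] pointing down, gripper open.
Joint ranges: [-3.12, 3.12], [-0.3, 2.06], [-1.34, 1.32], [0.26, 2.42], [-1.36, 4.5], [0.01, 1.98], [-2.84, 2.84]. Speed limits (rad/s): [2.79, 2.79, 3.14, 3.14, 3.14, 3.14, 3.14].

INTERFACE

Orientations are given as a unit quaternion [x, y, z, w].
In Python, from station import arm, snapshot, camera_info, ticket gives the robot as it stands. Calls block until the motion is done:
- arm.movep(position, orientation): joint-space move of the TCP to a pose.
- arm.line_to(position, velocity=0.15, ori=None): straight line of the TCP; ori=None keeps the orientation; velocity is the mean speed in m/s.
- arm.move_j(angles): joint-space move.
- arm.move_gripper(opening, effort=None): opening from 0.0 (shut) to 1.0 (fully open); effort is the grip in N (None keeps the last); returns when the fingers have stopped.
- arm.pause(seconds).
- arm.ik(position, orientation): joint angles nearest the present ones, or None.
- snapshot(name): name is "scene" or "side" or "wrist"; returns the picture (420x560x3 uint8, blue, green, red); there is no depth.
- camera_info(name): a dict with "fx", "fy", "cx", "cy" (pixels), "R" (3x3) and "t" (3): a world point X has camera coordinates R X + t; the wrist camera has in their place "T_tool_cam" (4x4, takes a point from camera to tool coordinates, whose origin is the TCP and whose axes are the tool frame's). Camera axes: x right, y down, z forward; pixel columns grow to the right and rows downward; lengths in m; the calibration is good to about 2 mm. A picture is of the moment at which its call begins: read the wrist's pose just before it. camera_info takes no time and is no camera call.
A pose or a line that the arm cannot do raises arm.MotionError and nothing moves.
- ticket.finish_job(): hands the job in, once; it reports no verdict.
Readings, each from a call of its own:
- arm.read_time(): time.
- arm.read_joint_positions(): joint angles.
- arm.read_dq(): joint speeds.
- arm.read_effort(): joint torques, N m.
- arm.read_tool_pos(): TCP position.
- arm.read_eef_rot(): TCP orientation.
- arm.read_ft_force(): force on the tool from outside, world axes, zero at the start.
- arm.read_wrist_torque(): the same for the moment, N m.
- arm.read_opening(): opening from 0.0 (shut) to 1.0 (fully open).
Only numpy, scipy, OpenCV 4.12 (cv2) and the standard library are available. Lean on these libraries where they do the work, as an engineer would, in place of code of your own. Each camera call takes 0.05 s, during which the arm holds its last target.

## Working session

There is one attempt and no reset: what is moved stays moved. The work goes in short steps, each a Python script; the robot and the scene stay as the last script left them, time stands still between calls to the robot, and variables do not carry over. Pictures are saved under pics/ and viewed, and the job is handed in when it is done.

```bash
ls -la; mkdir -p pics; python3 - <<'E'
from station import arm, snapshot, camera_info, ticket
import cv2, numpy as np
np.set_printoptions(precision=4,suppress=True)
for n in ["scene","side","wrist"]:
    im=snapshot(n); cv2.imwrite(f"pics/{n}0.png",im); print(n,camera_info(n))
print(arm.read_time(),arm.read_tool_pos(),arm.read_eef_rot(),arm.read_opening(),arm.read_ft_force())
E
```

```text
total 12
drwxr-xr-x  3 agent agent 4096 Dec  7 09:44 .
drwxr-xr-x 23 root  root  4096 Dec  7 09:44 ..
drwxr-xr-x  2 agent agent 4096 Dec  7 09:44 pics
scene {'fx': 393.73822177664204, 'fy': 393.73822177664204, 'cx': 278.4196818856353, 'cy': 206.09022276323014, 'R': array([[-0.3017,  0.9534, -0.0103],
       [ 0.6237,  0.1892, -0.7584],
       [-0.7211, -0.2352, -0.6517]]), 't': array([ 0.1674, -0.2491,  1.55  ])}
side {'fx': 448.06003735781945, 'fy': 448.06003735781945, 'cx': 275.5772428428325, 'cy': 208.48156529566634, 'R': array([[-0.8543, -0.5197, -0.005 ],
       [-0.3176,  0.5296, -0.7865],
       [ 0.4114, -0.6704, -0.6176]]), 't': array([0.47  , 0.2872, 1.062 ])}
wrist {'fx': 336.139285130558, 'fy': 336.139285130558, 'cx': 280.09906070862365, 'cy': 208.48756041664566, 'T_tool_cam': array([[ 0.0004, -0.2763,  0.9611, -0.0702],
       [ 1.    ,  0.0005, -0.0003,  0.0007],
       [-0.0004,  0.9611,  0.2763, -0.0699],
       [ 0.    ,  0.    ,  0.    ,  1.    ]])}
0.15 [ 0.2432 -0.6023  0.303 ] [-0.694  -0.1356  0.6943 -0.1342] 1.006123253613026 [0.6262 0.1748 0.2231]
```

View pics/scene0.png

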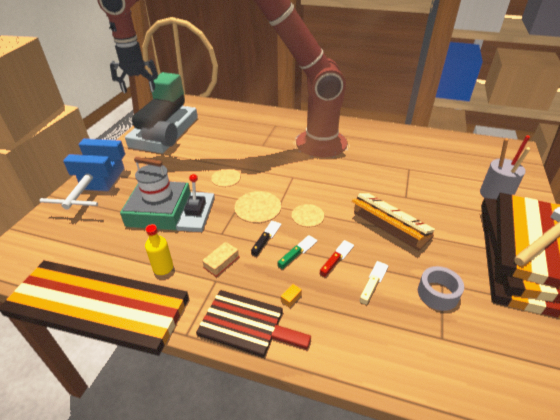

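View pics/side0.png

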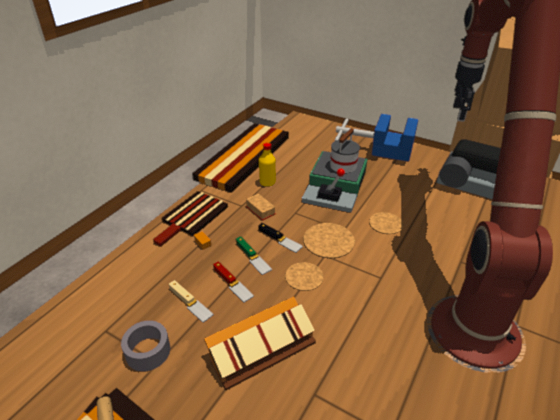

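View pics/wrist0.png

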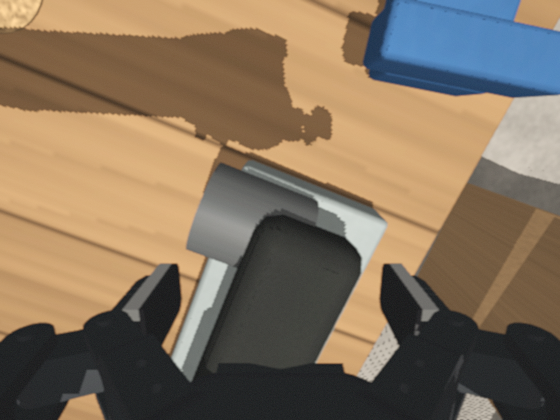

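```bash
cat > lib.py <<'E'
import numpy as np, cv2
from station import arm, snapshot, camera_info, ticket
from scipy.spatial.transform import Rotation as Rot
np.set_printoptions(precision=4,suppress=True)
def cam(n, tool=None):
    c=camera_info(n)
    K=np.array([[c['fx'],0,c['cx']],[0,c['fy'],c['cy']],[0,0,1]])
    if n!='wrist': return K,np.array(c['R']),np.array(c['t'])
    p,q=tool
    T=np.eye(4);T[:3,:3]=Rot.from_quat(q).as_matrix();T[:3,3]=p
    M=np.linalg.inv(T@np.array(c['T_tool_cam'])); return K,M[:3,:3],M[:3,3]
def tool(): return np.array(arm.read_tool_pos()),np.array(arm.read_eef_rot())
def proj(C,X):
    K,R,t=C; p=(np.atleast_2d(X)@R.T+t)@K.T; return p[:,:2]/p[:,2:]
def atz(C,uv,z):
    K,R,t=C; uv=np.atleast_2d(uv).astype(float)
    d=np.c_[uv,np.ones(len(uv))]@np.linalg.inv(K).T@R; o=-R.T@t
    return o+d*((z-o[2])/d[:,2:])
def tri(obs):
    A=[];b=[]
    for C,uv in obs:
        K,R,t=C; d=R.T@np.linalg.inv(K)@np.array([*uv,1.]);d/=np.linalg.norm(d);o=-R.T@t
        P=np.eye(3)-np.outer(d,d);A.append(P);b.append(P@o)
    return np.linalg.lstsq(np.vstack(A),np.hstack(b),rcond=None)[0]
def crop(im,x0,y0,x1,y1,s,name):
    o=cv2.resize(im[y0:y1,x0:x1],None,fx=s,fy=s,interpolation=cv2.INTER_CUBIC)
    for k in range((x0//20+1)*20,x1,20):
        cv2.line(o,((k-x0)*s,0),((k-x0)*s,6),(255,0,255),1);cv2.putText(o,str(k),((k-x0)*s-10,18),0,.4,(255,0,255),1)
    for k in range((y0//20+1)*20,y1,20):
        cv2.line(o,(0,(k-y0)*s),(6,(k-y0)*s),(255,0,255),1);cv2.putText(o,str(k),(8,(k-y0)*s+4),0,.4,(255,0,255),1)
    cv2.imwrite('pics/'+name,o)
E
python3 - <<'E'
from lib import *
a=cv2.imread('pics/scene0.png');b=cv2.imread('pics/side0.png')
crop(a,240,180,440,310,4,'c1.png');crop(a,110,140,310,280,4,'c2.png')
crop(b,150,215,325,385,4,'c3.png')if 0 else crop(b,150,215,330,360,4,'c3.png')
crop(b,240,115,400,260,4,'c4.png')
E
```

```text
(no output)
```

View pics/c1.png

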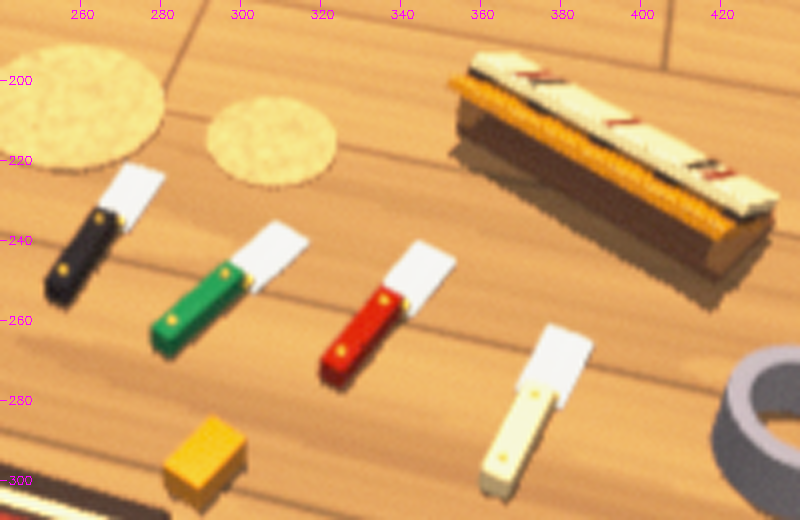

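View pics/c2.png

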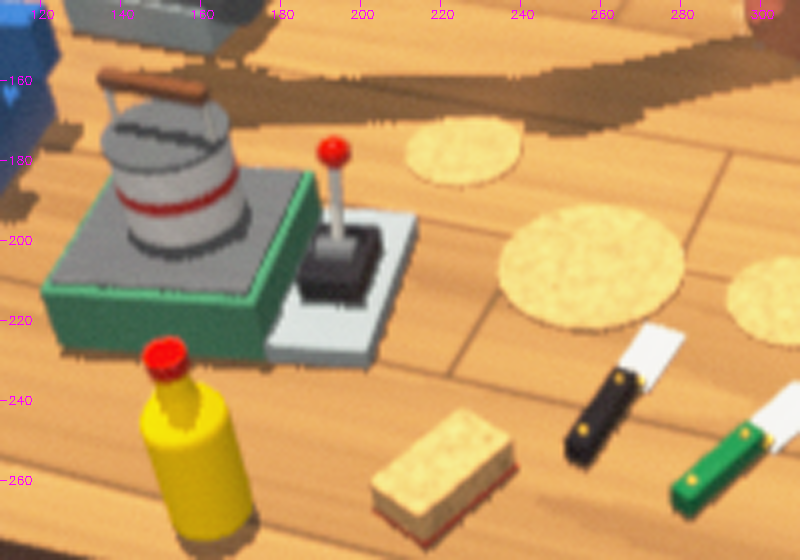

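View pics/c3.png

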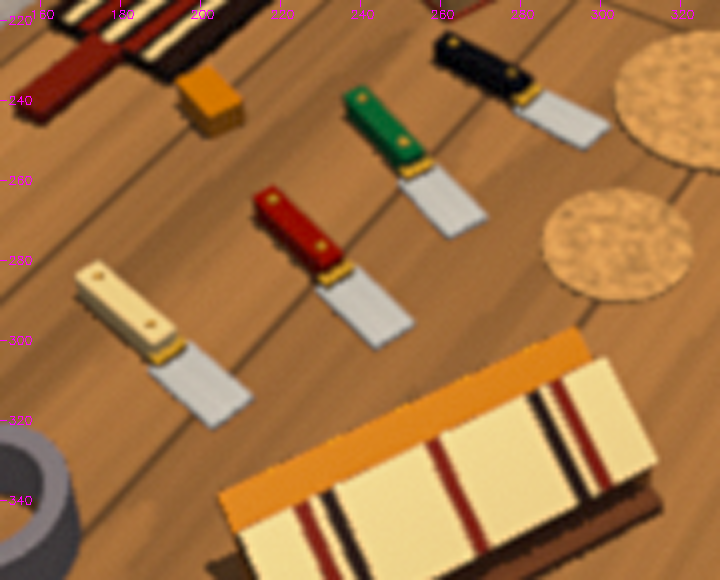

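View pics/c4.png

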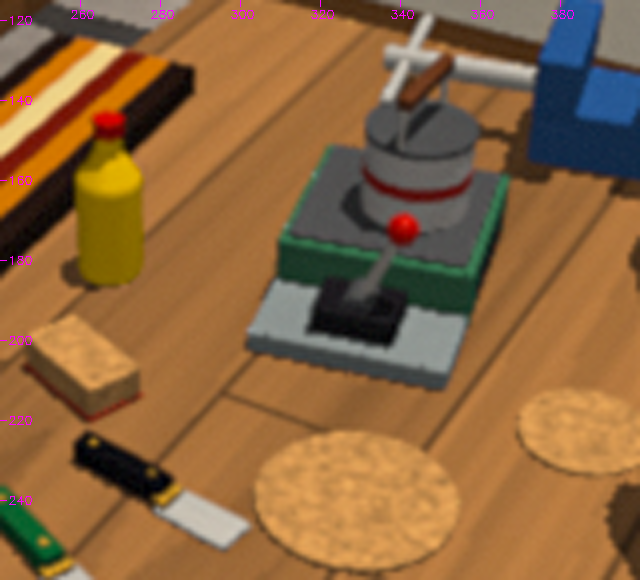

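```bash
cat > m1.py <<'E'
from lib import *
from scipy.optimize import least_squares
S=cam('scene');D=cam('side')
def fit(pts,obs,x0,name):
    # pts: local 3d list, obs: list (cam,uv)
    pts=np.array(pts,float)
    def W(p):
        c,s=np.cos(p[2]),np.sin(p[2]);R=np.array([[c,-s,0],[s,c,0],[0,0,1]]);return pts@R.T+[p[0],p[1],0]
    def f(p):
        w=W(p);return np.concatenate([proj(C,x)[0]-uv for x,(C,uv) in zip(w,obs)])
    best=min((least_squares(f,[x0[0],x0[1],a],loss='soft_l1') for a in np.arange(-3,3.2,.7)),key=lambda r:r.cost)
    print(name,best.x,np.degrees(best.x[2]));print(best.fun.reshape(-1,2).round(1).tolist());return best.x
if __name__=='__main__':
    mat=atz(S,[(258.5,206)],.005);print('mat',mat,atz(D,[(329,239.5)],.005)); print('mat edges',atz(S,[(234.5,206),(281,206)],.005),atz(D,[(303,239),(354.5,240)],.005))
    print('box',atz(S,[(121,211.5),(174,214.5),(190,183)],.06),atz(D,[(322,147.5), (366.5,158), (359,185), (309.5,175)],.06))
    print('step',atz(S,[(213.5,194), (202,228), (176,227.5)],.02),atz(D,[(241.5,200.5),(291,210),(250,185.5)],.02))
    print('ball',tri([(S,(193.5,177.5)),(D,(341,172))]))
    print('bar ends',tri([(S,(134.5,158)),(D,(353.5,131))]),tri([(S,(161,163.5)),(D,(341,141.5))]))
    sc={'black':([(267,221),(281,224.5),(251.5,250.5),(256,253.5)],[(302,246.5),(295,252.5),(260,223.5),(258,231)]),
     }
    for n,uv in {'black':(266,235),'green':(294,256),'red':(345,260),'pale':(378,280)}.items():print(n,atz(S,uv,.01))
    print('rack',atz(S,(393,218),.06))
E
python3 m1.py
```

```text
mat [[ 0.4366 -0.1041  0.005 ]] [[ 0.4317 -0.1051  0.005 ]]
mat edges [[ 0.4589 -0.1775  0.005 ]
 [ 0.4157 -0.0354  0.005 ]] [[ 0.4977 -0.068   0.005 ]
 [ 0.3671 -0.1413  0.005 ]]
box [[ 0.6373 -0.4596  0.06  ]
 [ 0.6036 -0.3031  0.06  ]
 [ 0.4534 -0.3286  0.06  ]] [[ 0.6462 -0.48    0.06  ]
 [ 0.4816 -0.4951  0.06  ]
 [ 0.4398 -0.3306  0.06  ]
 [ 0.6018 -0.3001  0.06  ]]
step [[ 0.4389 -0.2581  0.02  ]
 [ 0.595  -0.2234  0.02  ]
 [ 0.6155 -0.298   0.02  ]] [[ 0.7464 -0.1131  0.02  ]
 [ 0.5864 -0.152   0.02  ]
 [ 0.7694 -0.1961  0.02  ]]
ball [ 0.4889 -0.2891  0.1159]
bar ends [ 0.5239 -0.4535  0.1746] [ 0.5279 -0.3627  0.177 ]
black [[ 0.5581 -0.037   0.01  ]]
green [[0.6131 0.0636 0.01  ]]
red [[0.5864 0.2004 0.01  ]]
pale [[0.6294 0.2943 0.01  ]]
rack [[0.4341 0.306  0.06  ]]
```

```bash
cat > m2.py <<'E'
from m1 import *
def c(x0,y0):return lambda p:(x0+p[0]/4,y0+p[1]/4)
c1,c2,c3,c4=c(240,180),c(110,140),c(150,215),c(240,115)
a=.0825
wp=[(a,-.1205,.06),(a,.0445,.06),(-a,.0445,.06),(-a,.123,.02),(a,.123,.02),(a,-.1205,.06),(-a,-.1205,.06),(-a,.0445,.06),(a,.0445,.06),(a,.123,.02),(-a,.123,.02)]
wo=[(S,c2(p)) for p in [(43,287),(252,296),(317,174),(417,213),(375,352)]]+[(D,c4(p)) for p in [(330,148),(508,178),(472,273),(279,240),(248,333),(445,375)]]
w=fit(wp,wo,(.53,-.35),'warmer')
print('ball',tri([(S,c2((333,152))),(D,c4((403,229)))]))
print('bar',tri([(S,c2((104,75))),(D,c4((447,63)))]),tri([(S,c2((206,93))),(D,c4((405,100)))]))
print('mat',atz(S,c2((592,267)),.005),atz(D,c4((356,500)),.005))
print(atz(S,[c2((498,267)),c2((686,267))],.005))
L=[(.106,.016,.004),(.106,-.016,.004),(-.042,.01,.022),(-.042,-.01,.022)]
for n,A,B in [('black',[(128,163),(166,177),(47,281),(70,292)],[(611,127),(583,150),(452,33),(434,52)]),
 ('green',[(272,221),(309,240),(152,322),(174,340)],[(489,216),(451,238),(366,86),(345,95)]),
 ('red',[(418,240),(457,261),(320,362),(345,373)],[(415,323),(378,349),(274,185),(254,194)]),
 ('pale',[(549,323),(594,343),(482,473),(507,482)],[(254,398),(213,429),(98,261),(76,271)])]:
    fit(L+L,[(S,c1(p)) for p in A]+[(D,c3(p)) for p in B],(.58,.1),n)
# rack: bed coords -> rack coords
def bed(x,y,z):
    k,s=np.cos(np.pi/6),np.sin(np.pi/6);return (x*k-z*s,y,.056+x*s+z*k)
b=.115
P=[bed(.025,-b,0),bed(.025,b,0),bed(0,-b,.018),bed(0,b,.018),bed(-.066,b,.018),bed(-.066,-b,.018)]
for flip in (1,):
  fit(P[:4]+P[4:]+P[:4]+P[4:5],[(S,c1(p)) for p in [(450,80),(724,238),(470,67),(752,214),(776,196),(518,54)]]+[(D,c3(p)) for p in [(576,328),(220,493),(608,358),(238,534),(0,0)]][:4],(.43,.3),'rack')
E
python3 m2.py
```

```text
warmer [ 0.5338 -0.3606  0.2017] 11.557933440824332
[[-0.8, -0.1], [1.4, 1.1], [0.7, -2.5], [1.0, -1.1], [-1.0, -1.1], [-0.9, -1.8], [0.7, -1.2], [0.1, 0.9], [-1.2, -0.4], [-0.9, -0.4], [0.4, -0.4]]
ball [ 0.4898 -0.2897  0.1145]
bar [ 0.5276 -0.446   0.1768] [ 0.5281 -0.3615  0.1806]
mat [[ 0.4405 -0.1044  0.005 ]] [[ 0.4307 -0.1031  0.005 ]]
[[ 0.4623 -0.1761  0.005 ]
 [ 0.4188 -0.0328  0.005 ]]
black [ 0.5922 -0.0383  3.0194] 172.9997048344158
[[0.5, -0.8], [0.5, -1.4], [-0.2, -1.3], [0.5, -1.9], [-0.3, -0.6], [0.1, -0.3], [-1.7, -1.2], [-1.5, -2.6]]
green [0.6159 0.0541 2.7459] 157.329094800428
[[0.8, -1.2], [0.4, -1.0], [-0.2, -0.3], [-0.0, -1.2], [0.0, -0.1], [-0.2, -0.5], [-0.8, -0.9], [-1.4, -0.5]]
red [0.609  0.1662 2.8189] 161.5135348137633
[[0.0, -0.5], [0.2, -1.1], [-0.1, -2.1], [0.2, -1.4], [-0.1, -0.3], [-0.9, -0.4], [-0.4, -1.0], [-1.5, 0.2]]
pale [0.6632 0.2764 2.9124] 166.8655014408247
[[0.1, -0.4], [0.2, -0.9], [-0.6, -2.5], [0.9, -1.4], [-0.5, -0.6], [-0.6, -0.7], [-0.2, -1.3], [-1.1, 0.3]]
rack [ 0.4237  0.2938 -0.4953] -28.37591505471422
[[0.3, -2.1], [0.4, -2.9], [1.7, -4.1], [-0.4, -3.3], [1.3, -0.3], [-0.6, -0.7], [-0.0, -0.9], [-1.4, -0.4], [-0.9, -0.5], [-0.3, -0.9]]
```

```bash
cat >> lib.py <<'E'
def ori(x,y):
    x=np.array(x,float);x/=np.linalg.norm(x);y=np.array(y,float);y-=x*(x@y);y/=np.linalg.norm(y)
    return Rot.from_matrix(np.c_[x,y,np.cross(x,y)]).as_quat()
def down(yaw): # jaws open along yaw direction
    return ori([0,0,-1],[np.cos(yaw),np.sin(yaw),0])
def ikb(p,x,y):
    """best of two half turns"""
    q0=np.array(arm.read_joint_positions());r=[]
    for s in (1,-1):
        o=ori(x,s*np.array(y));q=arm.ik(list(p),list(o))
        if q is not None: r.append((abs(np.array(q)-q0).max(),s,o,np.array(q)))
    return min(r,key=lambda t:t[0]) if r else None
E
python3 - <<'E'
from lib import *
p,q=tool();print(Rot.from_quat(q).as_matrix())
def rep(n,p,x,y):
    for s in (1,-1):
        q=arm.ik(list(p),list(ori(x,s*np.array(y))));print(n,s,q)
Y=lambda a:np.array([np.cos(a),np.sin(a),0])
dn=[0,0,-1]
w=.2017
rep('sw',(.45,-.29,.18),dn,Y(w)); rep('sw',(.45,-.29,.18),dn,Y(w+1.57))
rep('pot',(.528,-.40,.25),dn,Y(0)); rep('pot',(.528,-.40,.35),dn,Y(0));rep('mat',(.435,-.104,.2),dn,Y(0));rep('mat',(.435,-.104,.2),dn,Y(1.57))
for n,x,y,a in [('black',.5922,-.0383,3.0194),('green',.6159,.0541,2.7459),('red',.609,.1662,2.8189),('pale',.6632,.2764,2.91)]:
    rep(n,(x,y,.077),dn,Y(a+1.57)); 
th=-.4953
def bedR():
    xb=np.array([np.cos(th)*np.cos(np.pi/6),np.sin(th)*np.cos(np.pi/6),.5]);yb=np.array([-np.sin(th),np.cos(th),0]);return xb,yb,np.cross(xb,yb)
xb,yb,zb=bedR();o=np.array([.4237,.2938,.056])
for k in (-81,-27,27,81):
    for bx in (.05,.13): rep((k,bx),o+xb*bx+yb*k/1000+zb*.078,-zb,yb)
E
```

```text
[[-0.0008  0.3745 -0.9272]
 [ 0.0019 -0.9272 -0.3745]
 [-1.     -0.002   0.    ]]
sw 1 [ 0.7395  0.6176 -0.3173  1.8878  0.291   0.6811  0.451 ]
sw -1 [ 0.2706  0.6306  0.4032  1.9027 -0.3755  0.6826 -2.0406]
sw 1 [ 0.9799  0.699  -0.7117  1.8803  0.6264  0.7992  1.7008]
sw -1 [ 0.5221  0.5989  0.0144  1.8948 -0.0135  0.648  -0.8251]
pot 1 [ 0.784   0.7003 -0.3052  1.4447  0.2277  1.0314  0.4291]
pot -1 [ 0.3481  0.7272  0.4932  1.4612 -0.372   1.0468 -2.2188]
pot 1 [ 0.7918  0.6201 -0.329   1.306   0.1993  1.2474  0.4568]
pot -1 [ 0.3542  0.6396  0.4947  1.3232 -0.3029  1.2528 -2.2815]
mat 1 [ 0.4314  0.4848 -0.3454  2.1022  0.284   0.5982 -0.1135]
mat -1 [-0.1111  0.4953  0.4235  2.1182 -0.3557  0.5955 -2.5767]
mat 1 [ 0.6504  0.5436 -0.6711  2.0959  0.5393  0.6769  1.187 ]
mat -1 [ 0.1778  0.4652  0.0112  2.1097 -0.0093  0.5667 -1.3759]
black 1 [-0.0266  0.8238  0.0888  1.7856 -0.1274  0.5377 -1.5505]
black -1 [ 0.3966  0.9092 -0.6248  1.7713  0.7714  0.7234  0.7975]
green 1 [-0.2306  0.8542  0.1812  1.7129 -0.2442  0.5966 -1.8748]
green -1 [ 0.2066  0.9181 -0.5709  1.6976  0.6922
[... 729 characters left out ...]
0.8294  0.5761  0.1779  2.0856  0.9764  0.4707 -0.4951]
(-27, 0.13) -1 [-1.393   0.9214  1.2073  2.1003 -1.0387  0.4665 -1.6732]
(27, 0.05) 1 [-0.5878  0.7084 -0.4377  2.0201  1.2407  0.8557 -0.8877]
(27, 0.05) -1 [-1.5183  1.0086  1.1494  2.0477 -0.9599  0.4819 -1.9498]
(27, 0.13) 1 [-0.8212  0.6236  0.1154  1.9499  0.8781  0.563  -0.4123]
(27, 0.13) -1 [-1.3111  0.8284  0.9555  1.964  -0.4725  0.3972 -2.2804]
(81, 0.05) 1 [-0.8926  0.7186 -0.0037  1.883   0.9308  0.6635 -0.6061]
(81, 0.05) -1 [-1.5374  1.1203  1.2503  1.9022 -0.9826  0.6551 -2.0006]
(81, 0.13) 1 [-0.561   0.6996 -0.3424  1.7978  1.0647  0.8558 -0.5439]
(81, 0.13) -1 [-1.2031  0.7894  0.7199  1.8189 -0.0066  0.4662 -2.7622]
```

```bash
python3 - <<'E'
from lib import *
w=.2017;d=np.array([np.cos(w),np.sin(w),0]);yy=-np.array([-np.sin(w),np.cos(w),0])
o=ori([0,0,-1],yy)
ball=np.array([.4865,-.289,0])
p=ball-d*.065+[0,0,.30]
arm.move_gripper(0.0); t=arm.read_time()
arm.movep(list(p),list(o));print(arm.read_time()-t)
tp=tool();im=snapshot('wrist');cv2.imwrite('pics/w1.png',im);np.savez('w1.npz',p=tp[0],q=tp[1]);print(tp,arm.read_opening())
C=cam('wrist',tp);print(proj(C,ball+[0,0,.1145]))
E
```

```text
1.3165999999999998
(array([ 0.4223, -0.3036,  0.3001]), array([-0.7036, -0.0699,  0.7036, -0.0708])) -0.0016309542279603325
[[276.7184 117.7503]]
```

View pics/w1.png

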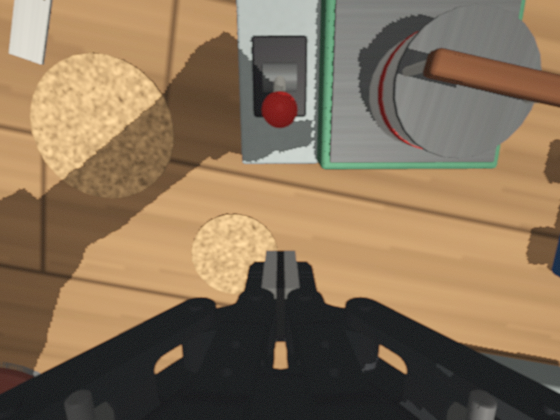

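```bash
cat > sw.py <<'E'
from lib import *
f=np.load('w1.npz');C=cam('wrist',(f['p'],f['q']))
print('mat',atz(C,[(101,125),(30,118),(173,135)],.005),'ball',atz(C,(280,109),.1122),'box',atz(C,[(321,168),(497,168)],.06))
w=.2017;d=np.array([np.cos(w),np.sin(w),0])
ball=atz(C,(280,109),.1122)[0]*[1,1,0]
p=ball-d*.06+[0,0,.168]
arm.line_to(list(p),.2)
f0=np.array(arm.read_ft_force());print('f0',f0)
for s in np.arange(.02,.101,.01):
    pass
s=-.06
arm.line_to(list(p+d*.075),.1); s=.015
for i in range(12):
    s+=.006; arm.line_to(list(ball+[0,0,.168]+d*s),.06)
    F=np.array(arm.read_ft_force())-f0; print(round(s,3),F@d,F)
    if -(F@d)>8: break
    if s>.06:break
tp=tool();im=snapshot('side');cv2.imwrite('pics/s2.png',im);crop(im,240,115,400,260,4,'c5.png')
E
python3 sw.py
```

```text
mat [[ 0.4405 -0.1082  0.005 ]
 [ 0.4329 -0.0349  0.005 ]
 [ 0.4453 -0.1838  0.005 ]] ball [[ 0.493  -0.2901  0.1122]] box [[ 0.4495 -0.3378  0.06  ]
 [ 0.4819 -0.4981  0.06  ]]
f0 [ 0.0974 -0.1965  0.1412]
0.021 -0.04433664552699717 [-0.051   0.0279 -0.4629]
0.027 -0.20502124034589012 [-0.2155  0.0303 -0.029 ]
0.033 -0.8470045784476912 [-0.878   0.066  -0.4309]
0.039 0.619912548359789 [ 0.7673 -0.6583 -0.0819]
0.045 -3.1102397893865716 [-3.0684 -0.5191  1.2085]
0.051 -13.196793741275835 [-13.2044  -1.2981   8.5986]
```

View pics/c5.png

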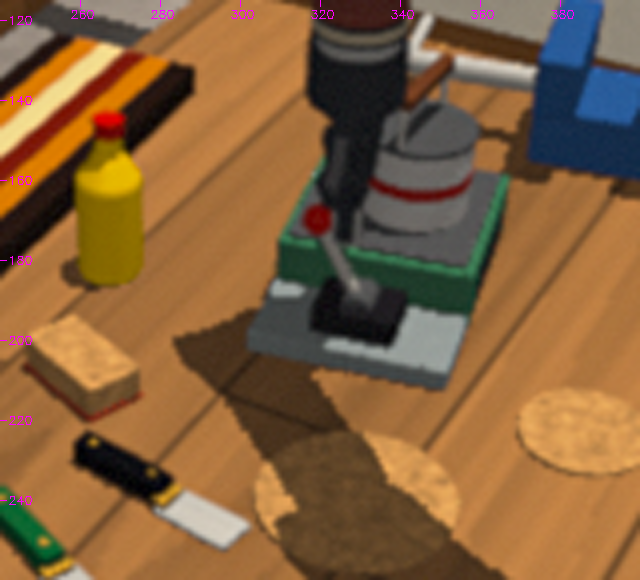

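```bash
python3 - <<'E'
from lib import *
w=.2017;d=np.array([np.cos(w),np.sin(w),0])
p,q=tool()
arm.line_to(list(p-d*.03),.2);p=p-d*.03;p[2]=.33;arm.line_to(list(p),.3)
o=down(0)
arm.move_gripper(1.0)
arm.movep([.515-.06,-.404,.36],list(o))
tp=tool();im=snapshot('wrist');cv2.imwrite('pics/w2.png',im);np.savez('w2.npz',p=tp[0],q=tp[1]);print(tp,arm.read_time())
C=cam('wrist',tp);print(proj(C,[[.5276,-.446,.179],[.528,-.3615,.179]]))
print(Rot.from_quat(tp[1]).as_matrix()[:,2])
E
```

```text
(array([ 0.4553, -0.4035,  0.3599]), array([ 0.5001,  0.5001, -0.4998,  0.4999])) 8.6833
[[369.302  255.9065]
 [378.2242 150.6304]]
[ 0.     -1.     -0.0005]
```

View pics/w2.png

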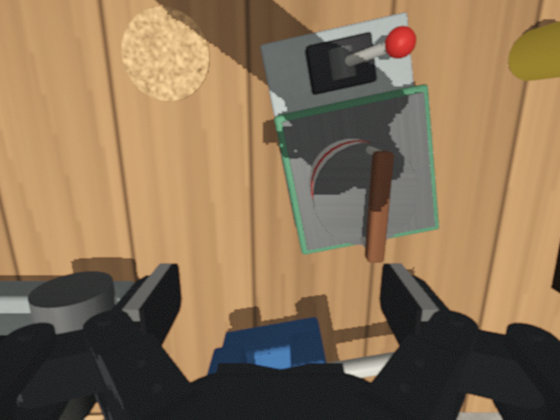

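```bash
python3 - <<'E'
from lib import *
f=np.load('w2.npz');C=cam('wrist',(f['p'],f['q']))
e=atz(C,[(375.5,261.5),(382.5,152)],.186);print(e,np.linalg.norm(e[0]-e[1]))
E
```

```text
[[ 0.5308 -0.4477  0.186 ]
 [ 0.5291 -0.3617  0.186 ]] 0.08597736275643844
```

```bash
python3 - <<'E'
from lib import *
o=list(down(.02)); c=np.array([.530,-.4047])
arm.line_to([*c,.36],.25,ori=o)
arm.line_to([*c,.233],.15)
f0=np.array(arm.read_ft_force())
arm.move_gripper(0.0,70);print('open',arm.read_opening(),arm.read_tool_pos(),arm.read_ft_force())
arm.line_to([*c,.26],.08);arm.pause(.2)
f1=np.array(arm.read_ft_force());print('lift',f1-f0,'op',arm.read_opening(),arm.read_time())
arm.line_to([*c,.345],.2)
arm.line_to([.440,-.107,.345],.2)
arm.line_to([.440,-.107,.20],.15)
im=snapshot('side');cv2.imwrite('pics/s3.png',im);crop(im,240,115,400,260,4,'c6.png')
im=snapshot('scene');cv2.imwrite('pics/a3.png',im);crop(im,180,110,340,250,4,'c7.png')
print(tool(),arm.read_ft_force(),arm.read_wrist_torque(),arm.read_time())
E
```

```text
open 0.14800163005974343 [ 0.5305 -0.4045  0.2332] [1.9528 1.0105 0.0266]
lift [-0.6717 -0.5407 -6.6773] op 0.15087520900172796 11.4833
(array([ 0.4407, -0.1071,  0.2009]), array([ 0.4954,  0.5042, -0.4946,  0.5057])) [-0.6349  0.3789 -5.338 ] [-0.0013  0.0009 -0.0201] 14.9833
```

View pics/c6.png

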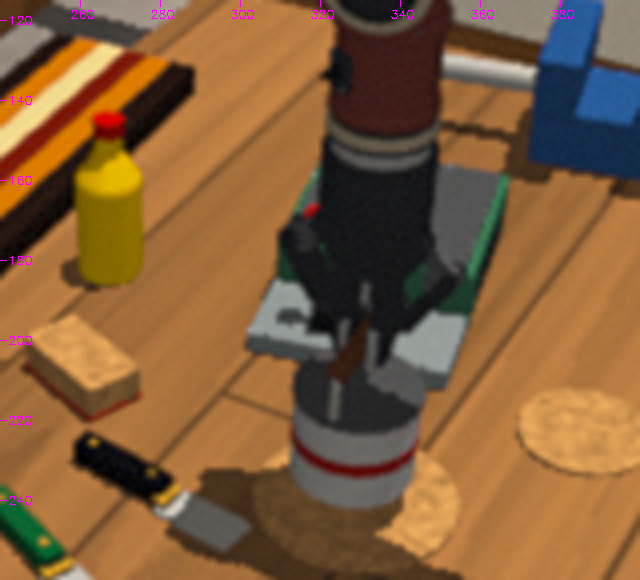

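View pics/c7.png

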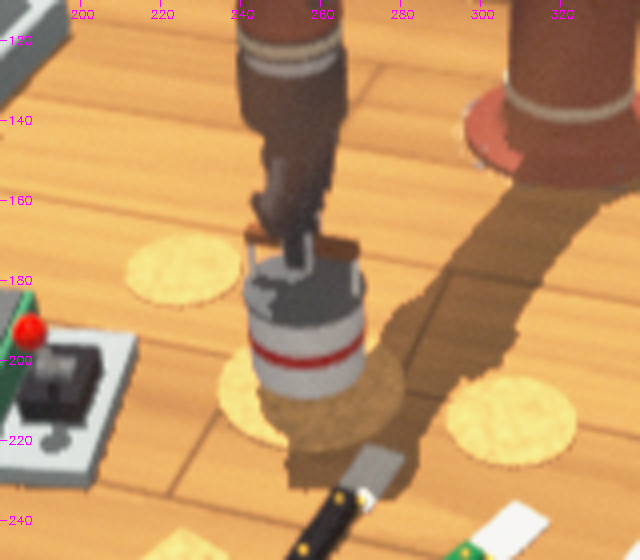

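```bash
python3 - <<'E'
from lib import *
f0=np.array(arm.read_ft_force())
z=.178;arm.line_to([.440,-.107,z],.08)
for i in range(8):
    F=np.array(arm.read_ft_force())-f0;print(round(z,4),F)
    if F[2]>3: break
    z-=.0015;arm.line_to([.440,-.107,z],.03)
arm.move_gripper(.6);arm.pause(.2)
arm.line_to([.440,-.107,.30],.2)
p=np.array([.47,-.0,.36])
arm.movep([.48,-.03,.38],list(down(-1.4)))
for n in('side','scene','wrist'):
    tp=tool();im=snapshot(n);cv2.imwrite(f'pics/{n}4.png',im)
np.savez('w4.npz',p=tp[0],q=tp[1])
a=cv2.imread('pics/scene4.png');crop(a,210,150,390,290,4,'c8.png');a=cv2.imread('pics/side4.png');crop(a,180,180,380,320,4,'c9.png')
print(arm.read_time())
E
```

```text
0.178 [ 1.3169 -1.0336 -0.0255]
0.1765 [ 1.0315 -0.2554 -0.5053]
0.175 [ 0.1689 -0.5547 -0.5386]
0.1735 [0.3341 0.3054 4.7215]
19.0417
```

View pics/c8.png

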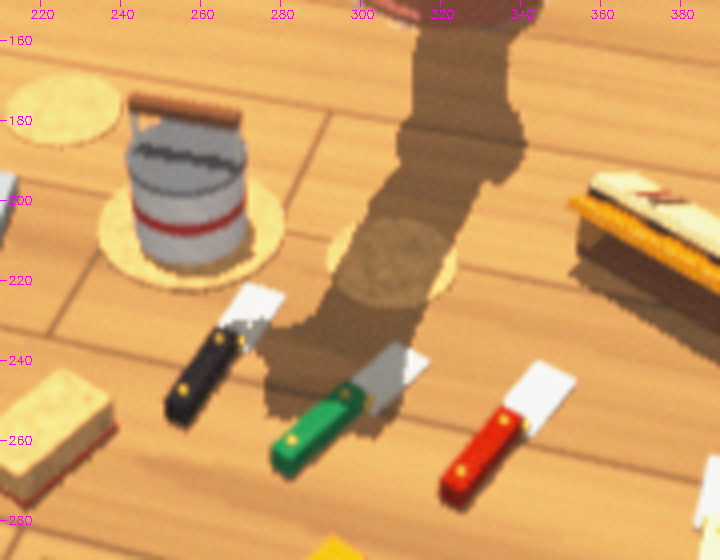

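View pics/c9.png

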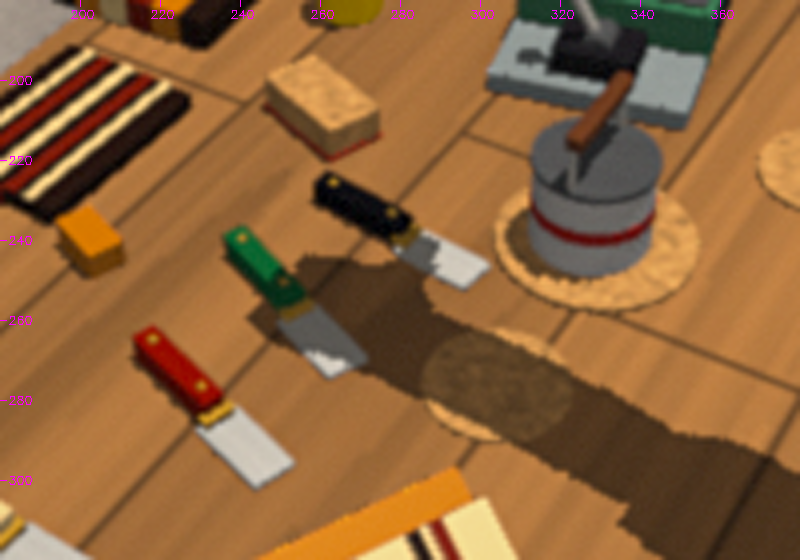

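View pics/wrist4.png

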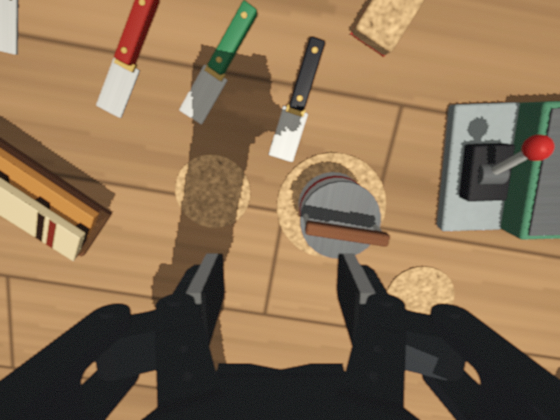

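```bash
python3 - <<'E'
from lib import *
th=-.4953;m=np.array([np.cos(th),np.sin(th),0]);yb=np.array([-np.sin(th),np.cos(th),0])
p=np.array([.4237,.2938,.36])+m*.05
r=None
for s in (-1,1):
    q=arm.ik(list(p),list(ori([0,0,-1],s*yb)));print(s,q)
o=ori([0,0,-1],-yb)
arm.movep(list(p),list(o))
tp=tool();im=snapshot('wrist');cv2.imwrite(f'pics/w5.png',im)
np.savez('w5.npz',p=tp[0],q=tp[1]);print(tp,arm.read_time())
crop(im,30,60,530,330,1,'w5b.png')
E
```

```text
-1 [-0.4837  0.3924 -0.1171  1.6564  0.0503  1.0958 -2.6811]
1 [-0.1054  0.4637 -0.6991  1.6448  0.3206  1.151   0.1908]
(array([0.4684, 0.2685, 0.36  ]), array([ 0.6856, -0.1743, -0.6851, -0.1735])) 20.2417
```

View pics/w5.png

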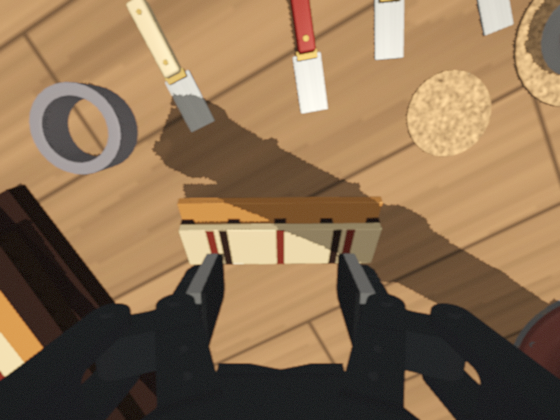

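```bash
python3 - <<'E'
from lib import *
im=cv2.imread('pics/w5.png')
for i,(x0,x1) in enumerate([(170,290),(270,390)]):
    crop(im,x0,185,x1,275,6,f'w5_{i}.png')
E
```

```text
(no output)
```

View pics/w5_0.png

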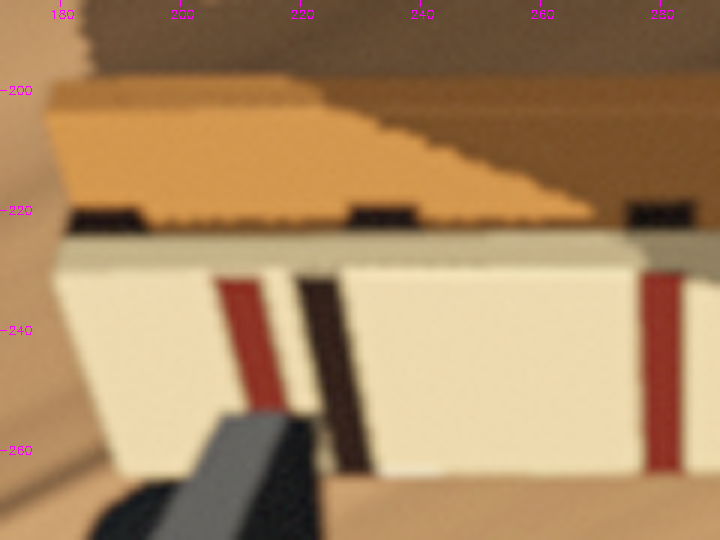

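View pics/w5_1.png

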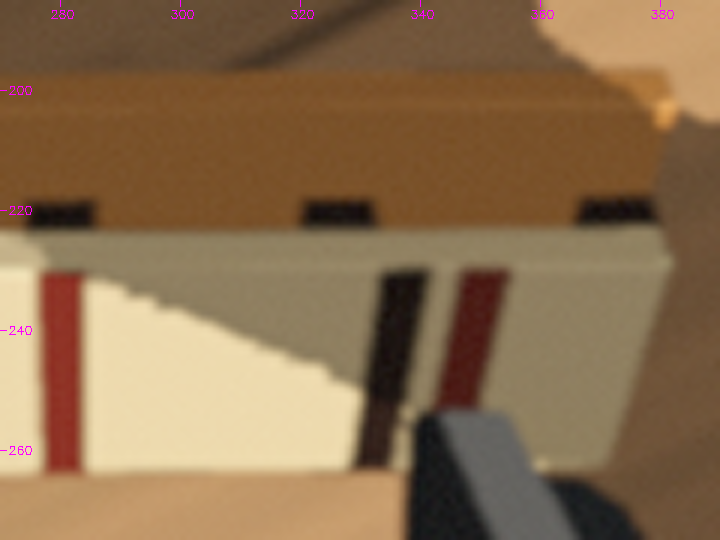

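```bash
cat > rackfit.py <<'E'
from m1 import *
def bed(x,y,z):
    k,s=np.cos(np.pi/6),np.sin(np.pi/6);return (x*k-z*s,y,.056+x*s+z*k)
f=np.load('w5.npz');C=cam('wrist',(f['p'],f['q']));b=.115
P=[bed(.025,b,0),bed(.025,-b,0),bed(0,b,.018),bed(0,-b,.018),bed(-.066,b,.018),bed(-.066,-b,.018)]
O=[(178,203),(381,201.5),(178.5,230),(382,228.5),(190.5,264.2),(371.5,262.5)]
# divider edges at z=8?, floor-level front: centre dividers
r=fit(P,[(C,o) for o in O],(.42,.29),'rack')
E
python3 rackfit.py
```

```text
rack [ 0.4258  0.2904 -0.4881] -27.96534021037315
[[-1.1, 0.3], [2.4, 0.1], [0.1, 0.2], [0.2, -0.0], [-0.2, -0.4], [-0.3, -0.1]]
```

```bash
python3 - <<'E'
from lib import *
im=cv2.imread('pics/w5.png');crop(im,110,0,240,135,5,'p5.png')
im=cv2.imread('pics/w4.png') if 0 else cv2.imread('pics/wrist4.png');crop(im,90,0,340,170,3,'p4.png')
E
```

```text
(no output)
```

View pics/p5.png

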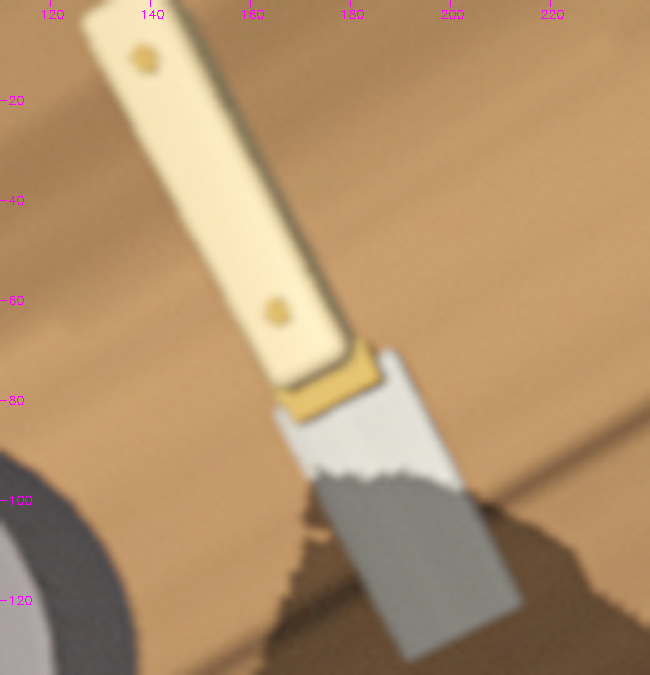

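View pics/p4.png

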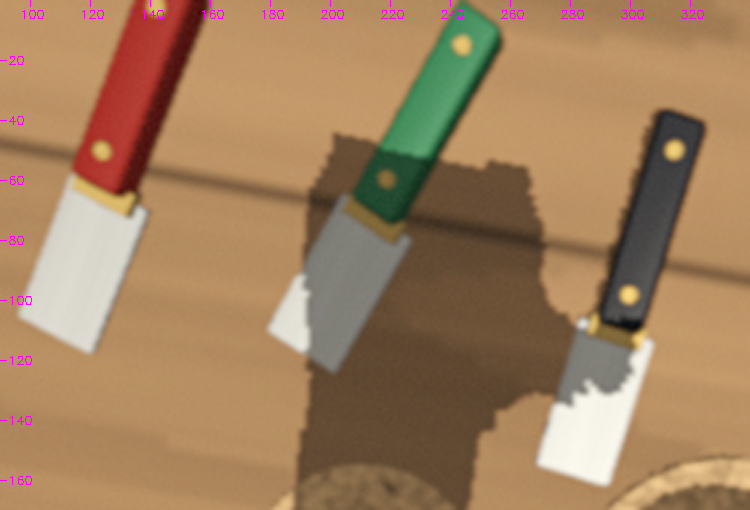

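```bash
python3 - <<'E'
from m1 import *
B=[(.106,-.016,.004),(.106,.016,.004),(.042,-.016,.004),(.042,.016,.004)]
B=[(x,-y,z) for x,y,z in B]  # R=+y, L=-y order
RR=(-.042,.01,.022);RL=(-.042,-.01,.022)
def g(n,k,x0,y0,s,pix,extra,guess):
    f=np.load(f'w{k}.npz');C=cam('wrist',(f['p'],f['q']))
    fit(B+[e[0] for e in extra],[(C,(x0+a/s,y0+b/s)) for a,b in pix]+[(C,(x0+e[1][0]/s,y0+e[1][1]/s)) for e in extra],guess,n)
g('pale',5,110,0,5,[(522,604),(408,661),(390,348),(276,410)],[(RL,(82,20))],(.66,.28))
g('red',4,90,0,3,[(94,354),(18,317),(149,212),(70,175)],[],(.61,.17))
g('green',4,90,0,3,[(335,373),(268,328),(411,240),(345,195)],[(RR,(501,38)),(RL,(458,2))],(.61,.05))
g('black',4,90,0,3,[(608,486),(537,464),(654,342),(583,320)],[(RR,(704,124)),(RL,(659,110))],(.59,-.04))
E
```

```text
pale [0.666  0.3194 3.0794] 176.43806067893968
[[0.0, 0.2], [-0.0, 0.0], [0.9, 0.5], [0.2, 0.3], [-1.2, -1.2]]
red [0.612  0.1633 2.8282] 162.04283725105984
[[-0.7, 0.2], [0.8, 0.4], [-0.9, 0.0], [0.8, -0.8]]
green [0.6189 0.0502 2.7237] 156.05780430654255
[[-0.7, 0.5], [-0.2, 1.1], [-0.2, 0.8], [-0.5, 0.3], [1.3, -2.3], [0.6, -1.4]]
black [ 0.5952 -0.0431 -3.2614] -186.86381780307846
[[-0.1, 0.4], [0.4, 0.8], [-0.6, 0.4], [-0.9, 0.2], [1.4, -0.6], [-0.0, -1.4]]
```

```bash
cat > job.py <<'E'
from lib import *
import sys
th=-.4881;O=np.array([.4258,.2904,.056])
xb=np.array([np.cos(th)*np.cos(np.pi/6),np.sin(th)*np.cos(np.pi/6),.5]);yb=np.array([-np.sin(th),np.cos(th),0]);zb=np.cross(xb,yb)
H=.077
OB=ori(-zb,yb)
def bp(bx,y,z): return list(O+xb*bx+yb*y+zb*(H+z))
def ft(): return np.array(arm.read_ft_force())
def grasp(x,y,a,opening=.6):
    o=list(ori([0,0,-1],[np.sin(a),-np.cos(a),0]))  # tool y = -y_s
    p,_=tool()
    if p[2]<.25: arm.line_to([p[0],p[1],.28],.3)
    arm.move_gripper(opening)
    arm.movep([x,y,.20],o)
    arm.line_to([x,y,H+.015],.2);f0=ft();arm.line_to([x,y,H],.05);print('down df',ft()-f0)
    arm.move_gripper(0.0,60);print('opening',arm.read_opening(),'df',ft()-f0)
    arm.line_to([x,y,.20],.2);print('t',arm.read_time(),'op',arm.read_opening())
def pre(y):
    arm.movep(bp(.165,y,.03),list(OB)); print('pre t',arm.read_time(),tool()[0])
E
python3 - <<'E'
from job import *
grasp(.666,.3194,3.0794)
pre(.081)
im=snapshot('wrist');cv2.imwrite('pics/w6.png',im)
im=snapshot('side');cv2.imwrite('pics/s6.png',im);crop(im,130,215,310,365,4,'c10.png')
E
```

```text
down df [-0.5911  0.4372 -1.1681]
opening 0.2177883132996318 df [-1.428   0.6691  1.5099]
t 25.375 op 0.21407183215330794
pre t 26.3167 [0.5434 0.3194 0.2301]
```

View pics/w6.png

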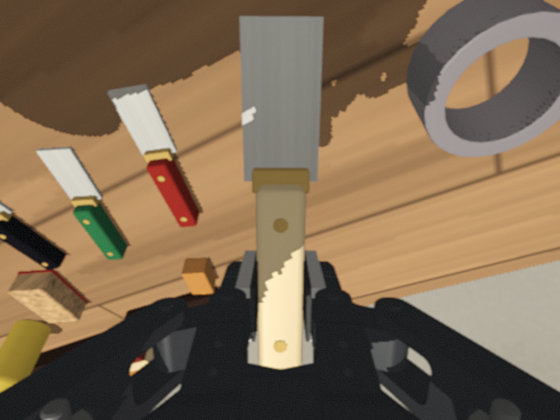

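View pics/c10.png

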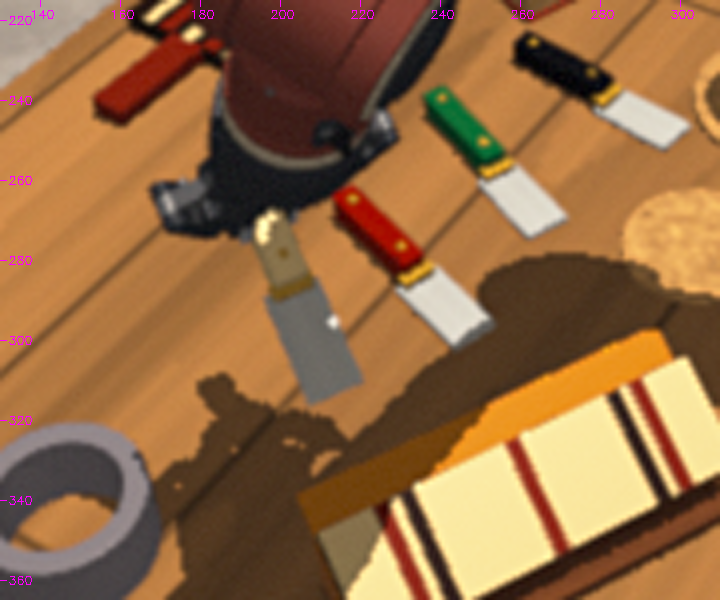

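```bash
cat >> job.py <<'E'
def check(bx,y,z,uvtip):
    """tip pixel (middle of blade edge, top) -> axial error of scraper in hand"""
    C=cam('wrist',tool());r=[]
    for e in (-.01,0,.01):
        X=O+xb*(bx-.106+e)+yb*y+zb*(z+.004);r.append(proj(C,X)[0])
    print('tip pred',np.array(r)); return r
def insert(y,ax=0.,lat=0.):
    """ax: how much farther out (bed +x) the tip sits than nominal"""
    arm.line_to(bp(.165,y+lat,.006),.15)
    arm.line_to(bp(.118-ax,y+lat,.006),.15); f0=ft(); z=.006
    for i in range(14):
        z-=.001;arm.line_to(bp(.118-ax,y+lat,z),.03);n=(ft()-f0)@zb
        if n>2.0: break
    print('floor z',round(z,4),'n',n); zz=z+.0015
    arm.line_to(bp(.118-ax,y+lat,zz),.05);f0=ft()
    b=.118-ax
    while b>.075-ax:
        b-=.006;arm.line_to(bp(b,y+lat,zz),.08);F=ft()-f0
        if np.linalg.norm(F)>8: print('block',b,F@xb,F@yb,F@zb);return b,z,False
    print('in',b,F@xb,F@yb,F@zb)
    return b,z,True
def home(y,b,z,ax=0,lat=0):
    f0=ft();zz=z+.0005
    while b>.040-ax:
        b-=.002;arm.line_to(bp(b,y+lat,zz),.05);F=ft()-f0
        if F@xb>12: break
    print('home b',b,F@xb,F@yb,F@zb)
    return b
def release(y,b,z,lat=0):
    arm.move_gripper(.38);arm.pause(.15);print('open',arm.read_opening())
    arm.line_to(bp(b,y+lat,z+.06),.2)
    arm.line_to(bp(b+.08,y+lat,z+.12),.25); print('t',arm.read_time())
E
python3 - <<'E'
from job import *
print(check(.165,.081,.03,0))
b,z,ok=insert(.081)
print(tool()[0])
im=snapshot('wrist');cv2.imwrite('pics/w7.png',im)
E
```

```text
tip pred [[281.6482 -21.4996]
 [281.6479   9.2123]
 [281.6477  38.6129]]
[array([281.6482, -21.4996]), array([281.6479,   9.2123]), array([281.6477,  38.6129])]
floor z -0.001 n 5.056570776844988
in 0.06999999999999995 -1.9888186425000112 -0.15401817557313147 -0.08799166970541364
[0.4825 0.352  0.1577]
```

View pics/w7.png

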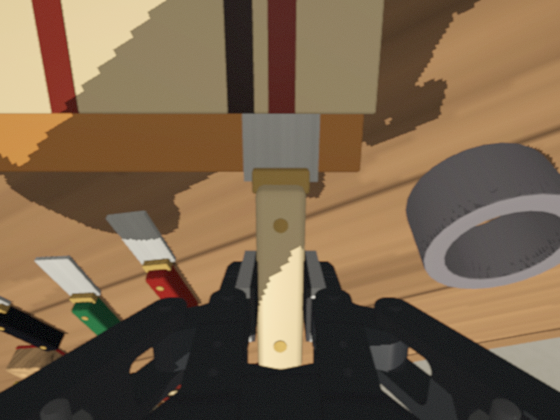

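```bash
python3 - <<'E'
from job import *
b=home(.081,.070,-.001)
im=snapshot('wrist');cv2.imwrite('pics/w8.png',im)
release(.081,b,-.001)
im=snapshot('wrist');cv2.imwrite('pics/w9.png',im)
E
```

```text
home b 0.03999999999999998 14.585159395889422 -2.391762884897373 11.134988047863622
open 0.3796602236063981
t 36.4833
```

View pics/w8.png

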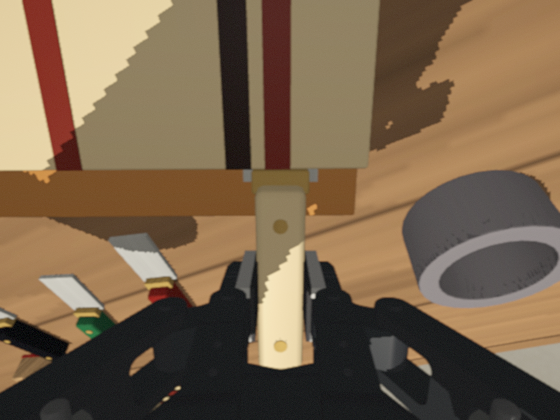

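View pics/w9.png

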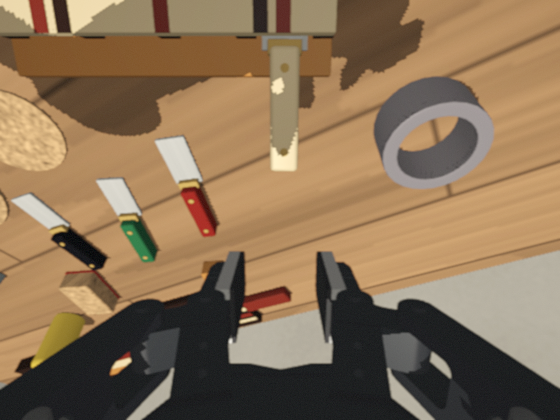

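```bash
python3 - <<'E'
from job import *
C=cam('wrist',tool())
for z in (.022,0):print(z,proj(C,[O+xb*x+yb*.081+zb*z for x in (.008,.092)]), proj(C,[O+yb*.081+zb*.008]), proj(C,[O+yb*.081+zb*.018+xb*0]))
crop(cv2.imread('pics/w9.png'),220,20,360,180,5 if 0 else 4,'w9b.png')
E
```

```text
0.022 [[283.5743  45.9967]
 [283.0914 172.4896]] [[283.4872  37.1855]] [[283.5843  33.9382]]
0 [[283.3702  51.7968]
 [282.9435 167.7045]] [[283.4872  37.1855]] [[283.5843  33.9382]]
```

View pics/w9b.png

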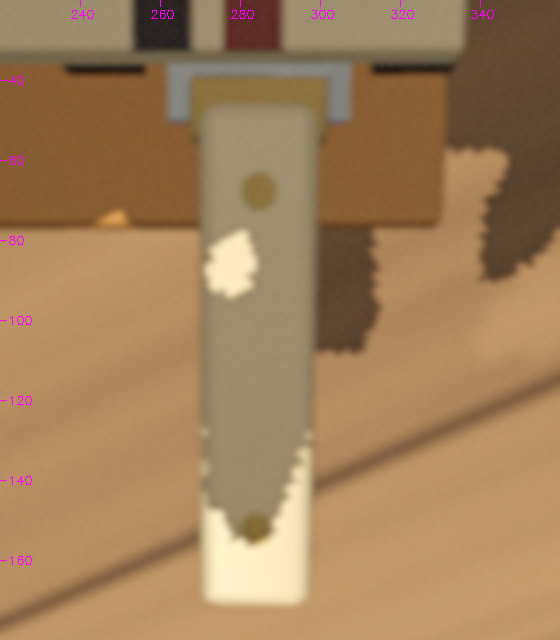

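```bash
cat >> job.py <<'E'
def go(x,y,a,slot):
    grasp(x,y,a)
    if not .18<arm.read_opening()<.26: print('BAD GRASP');return
    pre(slot); C=cam('wrist',tool());print('tip pred',proj(C,O+xb*(.165-.106)+yb*slot+zb*.034))
    im=snapshot('wrist');cv2.imwrite('pics/pre_%d.png'%(slot*1000),im)
E
python3 - <<'E'
from job import *
im=snapshot('side');crop(im,180,180,380,320,4,'s10.png')
go(.6112,.164,2.825,.027)
E
```

```text
down df [ 0.4477  0.6832 -0.5267]
opening 0.2140966732366596 df [ 0.2851 -0.0283  0.9704]
t 40.1417 op 0.21508615844237775
pre t 40.9583 [0.5181 0.271  0.23  ]
tip pred [[284.6043   9.4175]]
```

View pics/pre_27.png

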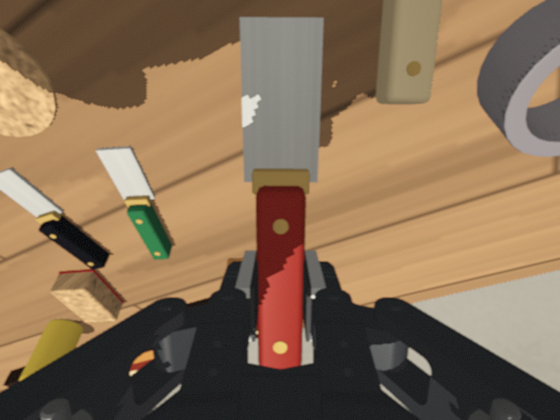

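```bash
python3 - <<'E'
from job import *
y=.027
b,z,ok=insert(y)
if ok:
    b=home(y,b,z)
    release(y,b,z)
    C=cam('wrist',tool());print('rear pred',proj(C,O+xb*.092+yb*y+zb*.022))
im=snapshot('wrist');cv2.imwrite('pics/w11.png',im)
im=snapshot('side');crop(im,180,180,380,320,4,'s11.png')
E
```

```text
floor z 0.0 n 2.5606067030768305
in 0.06999999999999995 0.059173031637575785 -0.3247334791832217 0.6302759804126433
home b 0.041999999999999926 12.068567905940993 -1.3527679540694864 9.349466120369541
open 0.382816166548229
t 50.475
rear pred [[282.8091 168.3399]]
```

View pics/w11.png

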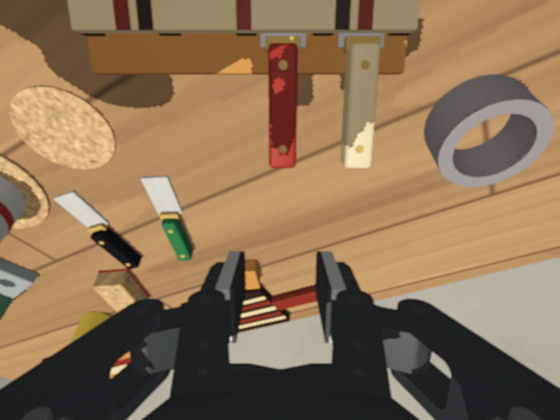

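View pics/s11.png

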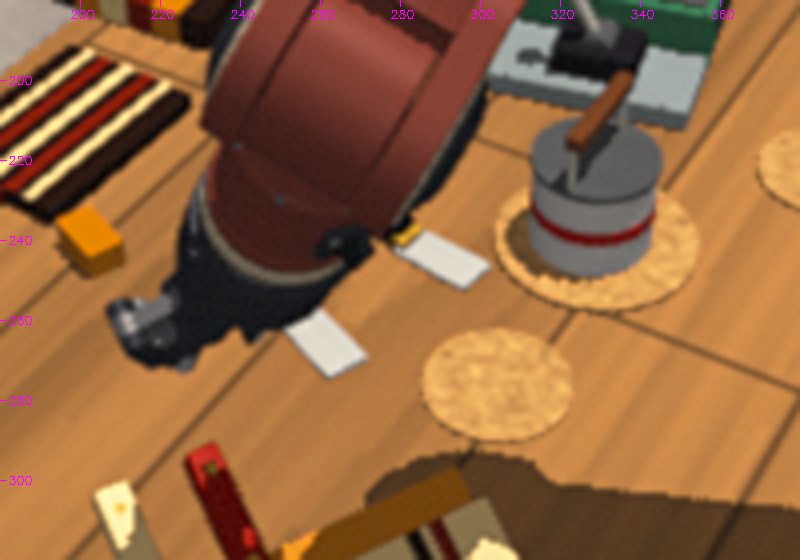

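```bash
python3 - <<'E'
from job import *
go(.618,.0515,2.735,-.027)
E
```

```text
down df [-0.2983  1.1417 -0.1177]
opening 0.22045361129489757 df [0.1629 0.5356 3.529 ]
t 54.35 op 0.21626860608116077
pre t 55.275 [0.4928 0.2234 0.2303]
tip pred [[284.1552   9.3089]]
```

View pics/pre_-27.png

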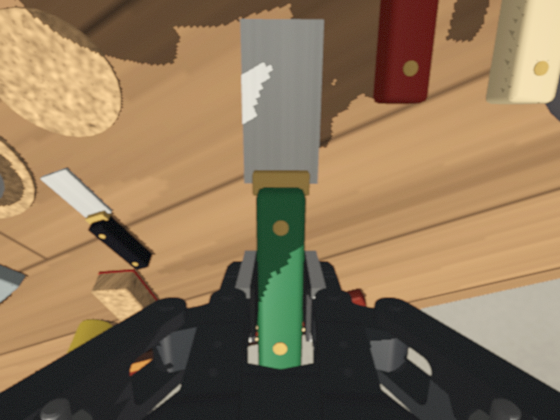

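```bash
python3 - <<'E'
from job import *
y=-.027
b,z,ok=insert(y)
if ok:
    b=home(y,b,z)
    release(y,b,z)
    C=cam('wrist',tool());print('rear pred',proj(C,O+xb*.092+yb*y+zb*.022))
im=snapshot('wrist');cv2.imwrite('pics/w12.png',im)
E
```

```text
floor z 0.0 n 2.2818060489200085
in 0.06999999999999995 0.8826177608829738 1.0215205528044053 -0.9230874432738764
home b 0.039999999999999925 15.495924709701054 -0.07660486693015406 12.759160351585026
open 0.38224422772061806
t 65.0417
rear pred [[282.8236 171.1708]]
```

View pics/w12.png

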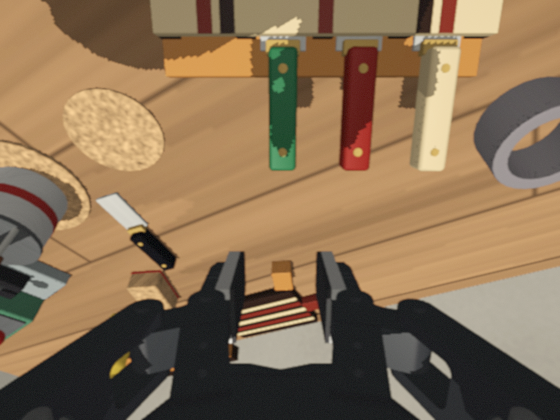

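```bash
sed -i 's/arm.line_to(\[x,y,.20\],.2);print/arm.line_to([x,y,.26],.2);print/' job.py; python3 - <<'E'
from job import *
go(.5945,-.041,3.0215,-.081)
E
```

```text
down df [-0.0256 -0.1567 -0.0798]
opening 0.21791327835479188 df [-0.9527 -0.2792  2.096 ]
t 69.325 op 0.2186234904906608
pre t 70.625 [0.4672 0.1765 0.2309]
tip pred [[282.1007  10.3867]]
```

View pics/pre_-81.png

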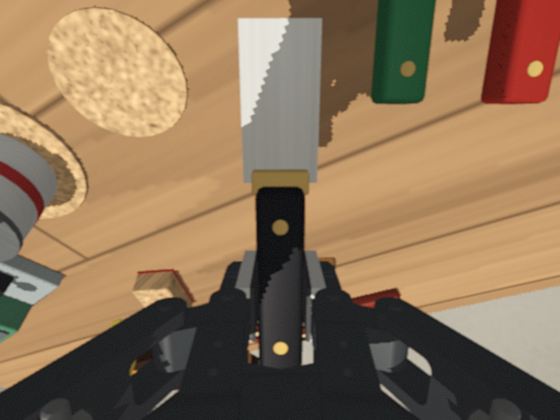

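```bash
python3 - <<'E'
from job import *
y=-.081
b,z,ok=insert(y)
if ok:
    b=home(y,b,z)
    release(y,b,z)
    C=cam('wrist',tool());print('rear pred',proj(C,[O+xb*.092+yb*k+zb*.022 for k in (-.081,-.027,.027,.081)]))
im=snapshot('wrist');cv2.imwrite('pics/w13.png',im)
p,_=tool();arm.line_to([p[0],p[1],.33],.3)
arm.movep([.30,-.50,.40],list(down(0)))
for n in('side','scene'):cv2.imwrite(f'pics/{n}14.png',snapshot(n))
E
```

```text
floor z -0.001 n 6.477034468674091
in 0.06999999999999995 -0.30485118099956904 -0.14339286044785154 0.15854930116365482
home b 0.039999999999999925 16.052857550295904 -0.1597223938934868 16.43172928430807
open 0.38122913123937374
t 80.6417
rear pred [[282.5384 171.7674]
 [356.7455 171.7555]
 [431.0321 171.7436]
 [505.3983 171.7317]]
```

View pics/w13.png

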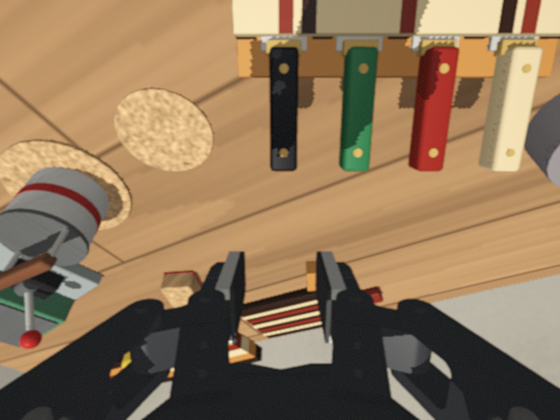

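View pics/side14.png

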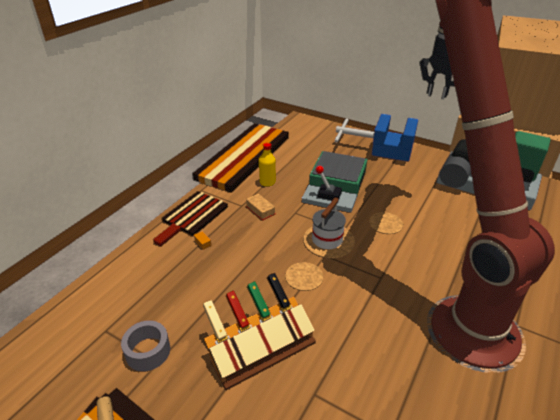

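View pics/scene14.png

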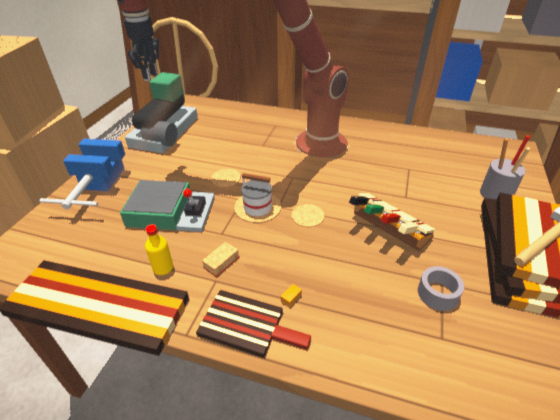

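```bash
python3 - <<'E'
from job import *
crop(cv2.imread('pics/scene14.png'),160,150,340,260,4,'f1.png')
print(arm.read_time(),arm.read_ft_force());print(ticket.finish_job())
E
```

```text
83.625 [-0.7223  0.1688  0.6407]
the job is handed in; nothing more can be done
None
```

View pics/f1.png

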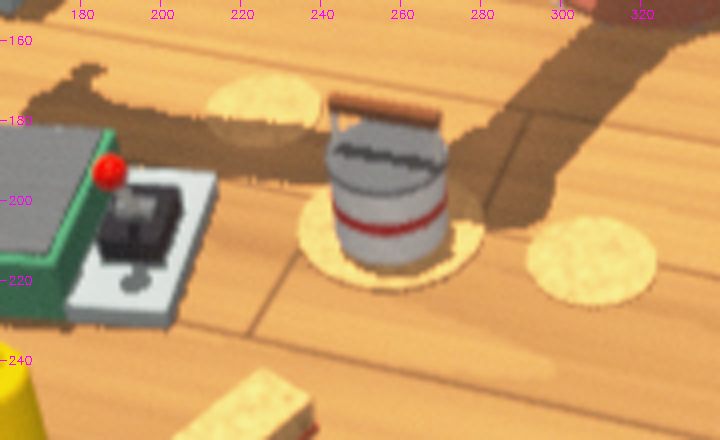

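The glue-up bench is closed down and the job was handed in at 83.6 s; no verdict was reported.

- **Switch:** I pushed it away from the robot until it met its stop at about 13 N. The later pictures show it leaning fully away.
- **Pot:** I lifted it by its handle, kept it upright, and set it down on the largest cork mat. The last picture shows it standing wholly on the mat.
- **Scrapers:** All four were present. They are in slots 0 to 3, in the order black, green, red, pale. Each was pushed until it met the end wall at 12 to 16 N, and the handle ends line up within about 1 to 2 mm of the fully-home position.
- **Disturbance:** The pale scraper had been knocked about 4 cm early in the run. I measured it again before picking it up.
- **Bystanders:** In the last pictures they appear to be where they started.

Two measurements disagreed slightly. The switch ball read about 1 cm off the position predicted from the warmer's fitted pose, so I used the wrist-camera reading. Each scraper went home 8 to 10 mm past the nominal gripper position. About 2.5 mm of that was tip offset seen in the pictures; I put the rest down to slip in the grip and give in the arm.

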